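Load a food tin into the sprung-flap tin lane

TASK

Load the tallest of the three tins into the steel tin lane: stand it upright on the counter in the lane's mouth in front of the flap and let go of it, then push it from behind, sliding on the counter, in through the sprung swing flap until you feel it press firmly on the sprung stop inside (about 10 N; never force it). Then lift the gripper out so that the flap swings shut behind the tin, and leave the other two tins and the white ramekin where they are.

Things in the scene. Friction and masses are not known exactly. Their poses are not given: they have to be found in the camera images.
- tin_mid (a point): Centre (half-way up) of the tin to load: a closed, upright food tin, 56 mm diameter, 72 mm tall, bare steel ends and plain paper wrap, about 0.15 to 0.3 kg. It is the tallest of the three tins. It stands on the counter (z = 0), so this point is 36 mm up; z is the tin's axis.
- lane (a point): Tin lane's reference: on the counter (z = 0), on its centre line, at the shut flap. x = push direction, inward; y to the flap's hinge; z up. Open on top, no floor: tins slide on the counter. Steel rails 40 mm high, inner faces at y = +-38 mm, 4 mm thick, from x = -25 to +165 mm; between them a closed gripper up to 60 mm wide follows the tin. Over 16 N between tin and lane, flap or stop is forcing.
- mouth (a point): Where the tin should first stand: point on the counter in the lane's mouth, lane x = -68 mm, y = 0 (within 25 mm along the lane, 12 mm across). Splayed lead-in wings, 40 mm high, run from the rails at x = -24 mm out to x = -46 mm, where they are 106 mm apart; here before them fingers have free room on both sides of the tin, between the rails they have not.
- stop_zone (a point): Point on the counter at lane x = 78 mm, fixed to the lane. Inside is a sprung stop: upright black plate across the lane, 5 to 39 mm high, set differently each time and not measured: a tin meets it with its centre 0 to 32 mm (along lane x) past this point. It yields 1 mm per 5 N after 1.5 N preload, 5 mm at most, then is solid. Press the tin on it with 7 to 14 N; let go, it may spring back some mm.
- flap_tip (a point): Middle of the flap's free edge, 21 mm up. The flap is a slick grey nylon plate 50 mm long, 34 mm high, 3 mm thick on an upright hinge pin at lane x = 0, y = +36 mm; shut, it reaches to y = -14 mm. It swings only inward (to lane +x), never outward: fingers it has shut behind must be lifted out upward. It can shut once the tin's centre is past lane x = 74 mm.
- flap (a joint): Angle of the flap in rad: 0 shut, up to 1.5 open inward, lying along the rail. A spring shuts it: 0.05 N m when shut, 0.14 N m wide open, so the tin meets some newtons, up to about 8 N, as it passes, and the flap rubs along tin and fingers. Fingertips that drag the tin down on the counter while pushing raise the force needed.
- squat_tin_mid (a point): Centre (half-way up, 19 mm) of a bystander: wide low tin, 80 mm diameter, 38 mm tall.
- small_tin_mid (a point): Centre (half-way up, 24 mm) of a bystander: small tin, 48 mm diameter, 48 mm tall.
- ramekin_mid (a point): Centre (half-way up, 20 mm) of a bystander: open white ceramic ramekin, 72 mm diameter, 40 mm tall.
There are look-alikes about, which are no part of the job. What is shaped like the part that bears tin_mid but green is not meant.

How it is judged (in metres and radians):
On the way, in this order (a step that is already met when the one before it is completed fails the run):
1. the tin stands upright in the lane's mouth, let go, with the flap shut (x of tin_mid in the frame of lane between -0.105 and -0.032 m and y of tin_mid in the frame of lane between -0.016 and 0.016 m and height (world z) of tin_mid below 0.039 m and angle between tin_mid's own z axis and vertical below 0.12 rad and contact force between the fingers and tin below 0.1 N and value of joint flap below 0.06 rad), for 0.1 s.
2. the tin, sliding on the counter between the rails, has swung the flap open (value of joint flap above 0.7 rad and x of tin_mid in the frame of lane between -0.02 and 0.055 m and height (world z) of tin_mid below 0.045 m and contact force between tin and rack above 0.5 N), for 0.02 s.
3. the tin, past the flap, is pressed on the sprung stop with at least 6 N (x of tin_mid in the frame of lane above 0.07 m and contact force between tin and rack above 6 N and height (world z) of tin_mid below 0.045 m), for 0.05 s.
At the end, for the whole second after the job is handed in: The tin stands upright (within 7 degrees) and at rest on the counter between the rails beyond the flap, its centre 66 to 120 mm past the flap line, released, and the flap is shut (within 0.08 rad) (x of tin_mid in the frame of lane between 0.066 and 0.12 m and y of tin_mid in the frame of lane between -0.015 and 0.015 m and height (world z) of tin_mid below 0.04 m and angle between tin_mid's own z axis and vertical below 0.12 rad and value of joint flap below 0.08 rad and linear speed of tin below 0.02 m/s); the robot touches nothing.
It fails at once if tin and lane (flap, rails or stop) press on each other with more than 16 N (contact force between tin and rack above 16 N).
It fails at once if the tin is lifted over the flap or rails instead of being slid through (x of tin_mid in the frame of lane between -0.015 and 0.16 m and y of tin_mid in the frame of lane between -0.045 and 0.045 m and height (world z) of tin_mid between 0.048 and 0.085 m).
It fails at once if the tin is tipped over (angle between tin_mid's own z axis and vertical above 0.6 rad).
It fails at once if a bystander (squat tin, small tin, ramekin) is shifted by more than 15 mm (distance of any of squat_tin_mid, small_tin_mid, ramekin_mid from where it was at the start of the episode above 0.015 m).
It also fails if it takes over 72 s, if anything falls off the work surface, if the arm or the gripper's body presses on something with over 40 N, if the wrist force passes 120 N, or if a joint passes its speed limit or range.

ROBOT

A 6-joint arm with a two-finger parallel gripper is mounted at the origin on the work surface. World frame = base frame: x ahead of the robot, y to its left, z up, the work surface at z = 0. Lengths are in mm, angles in degrees, forces in N, time in s.
With the tool pointing down it reaches from about 350 to 850 mm from the base axis. Payload 8.1 kg.
Tool frame: the origin (TCP) lies midway between the tips of the shut fingers; the grasp point (between the pads) lies 19 mm behind it; x points along the fingers, y is the direction in which the jaws open and shut, and the axes are right-handed (so a half turn about x gives the same grasp; the last joint's range is limited). The gripper opens to 85 mm and grips with 20 to 120 N. Pads are 22 mm wide; open, the fingers measure 114 mm over their backs; the gripper's body (76 mm by 85 mm) begins 54 mm behind the grasp point. The pads swing forward as they close: fully open they stand 13 mm farther back than shut.
Start: joints at [-77.143, 7.471, 85.268, -0, 87.261, -4.893], TCP at [182.941, -571.435, 231.292] pointing down, gripper open.
Joint ranges: [-169.43, 169.43], [-51.17, 129.36], [1.28, 143.12], [-76.62, 256.62], [0, 156.53], [-152.29, 152.29]. Speed limits (degrees/s): [136.94, 136.94, 159.86, 180, 180, 180].

INTERFACE

Orientations are given as [roll, pitch, yaw] about the fixed x, y, z axes, in that order (R = Rz(yaw) Ry(pitch) Rx(roll)).
In Python, from bench import r, snapshot, workorder gives the robot as it stands.
- The arm moves only by the tool send_rows, never from a script. Its arguments are lists of equal length, an entry for each row: "offset": the shift along the tool's x, y, z in cm, a list of three; "dr": the turn, a rotation vector about the tool's x, y, z in degrees, a list of three; "grip": the opening in per cent of the stroke, from 0 (shut) to 100 (fully open). In form: {"offset": [[dx, dy, dz], ...], "dr": [[rx, ry, rz], ...], "grip": [grip, ...]}. A call has 1 to 5 rows; each row shifts and turns the commanded pose from where the row before left it, along the tool's axes as they then stand; what a row does not reach is not made up. A row lasts 1/8 s, in which the tool goes at most 62.5 mm and 10.7 degrees, less where a joint would pass 70% of its speed; a pose out of reach is approached as far as the arm can. A call with a gripper value outside its range is refused whole. The fingers move at their own pace and stop on an object; "force" is the grip in N (left out, the last holds). Time passes only in rows, so rows that do not move let the fingers close. It gives the time, the measured TCP pose, the force and the opening at its end, in the units of the state.
- r.sense(): the state, without advancing time (a new reading comes with each control period).
- snapshot(name): name is "scene" or "top" or "wrist"; returns a dict with "pixels" (480x640x3 uint8, red, green, blue), "fx", "fy", "cx", "cy" (pixels), "distortion" ([k1, k2, p1, p2, k3] as OpenCV has them; the pictures are not rectified), "world_to_cam" (4x4, takes a point from world to camera coordinates). Camera axes: x right, y up, looking along -z (the intrinsics and any distortion apply to the point x, -y, -z); pixel columns grow to the right and rows downward; lengths in mm; the calibration is good to about 2 mm. A picture is of the moment at which its call begins. There is no depth.
- workorder.hand_in(): hands the job in, once; it reports no verdict.
The state is a dict: "time": time; "joint_pos": joint angles; "qd": joint speeds; "joint_efforts": joint torques, N m; "tool_pos": TCP position; "tcp_rot": TCP orientation; "ft_force": force on the tool from outside, world axes, zero at the start; "wrist_torque": the same for the moment, N m; "finger_gap": finger opening in mm.
Only numpy, scipy, OpenCV 4.12 (cv2) and the standard library are available. Lean on these libraries where they do the work, as an engineer would, in place of code of your own. Each camera call takes 0.05 s, during which the arm holds its last target.

## Working session

There is one attempt and no reset: what is moved stays moved. The work goes in short steps, Python scripts to look and compute and a tool call to move; the robot and the scene stay as the last step left them, time stands still between calls to the robot, and variables do not carry over. Pictures are saved under pics/ and viewed, and the job is handed in when it is done.

Besides the shell and the picture viewer there is one more tool, called after ">>>" as name(argument=value, ...) on one line, values as JSON. send_rows: Moves the arm, as the interface text tells. Its arguments: {"type":"object","properties":{"offset":{"type":"array","items":{"type":"array","items":{"type":"number"}}},"dr":{"type":"array","items":{"type":"array","items":{"type":"number"}}},"grip":{"type":"array","items":{"type":"number"}},"force":{"type":"number"}},"required":["offset","dr","grip"]}

```bash
ls; mkdir -p pics
python3 - <<'E'
from bench import r, snapshot, workorder
import cv2
s=r.sense(); print({k:s[k] for k in('time','tool_pos','tcp_rot','ft_force','finger_gap')})
for n in('scene','top','wrist'):
    d=snapshot(n); cv2.imwrite(f'pics/{n}0.png',d['pixels'][:,:,::-1]); print(n,d['fx'],d['cx'],d['cy'],d['distortion']); print(d['world_to_cam'])
E
```

```text
pics
{'time': 0.0, 'tool_pos': array([ 182.80299993, -570.86959435,  230.19934537]), 'tcp_rot': array([-95.46282587,  89.88969203, 102.2859836 ]), 'ft_force': array([0.01822705, 0.18552407, 0.68512007]), 'finger_gap': 85.2651319717717}
scene 616.6336629319426 320.7828442535234 231.2318817902727 [-0.12657929  0.          0.          0.          0.        ]
[[-8.61620288e-01  5.07541635e-01 -3.45943114e-03  5.25735214e+02]
 [-4.39442652e-01 -7.42567895e-01  5.05453338e-01  1.83609175e+02]
 [ 2.53969751e-01  4.37029073e-01  8.62847006e-01 -1.16638071e+03]
 [ 0.00000000e+00  0.00000000e+00  0.00000000e+00  1.00000000e+00]]
top 467.31764261808985 322.1973437273011 234.2201321142837 [-0.04776451  0.          0.          0.          0.        ]
[[-1.04085826e-02 -9.99796050e-01 -1.73066387e-02 -3.81984336e+01]
 [ 9.81314563e-01 -1.35385771e-02  1.91933412e-01 -5.70848493e+02]
 [-1.92128575e-01 -1.49855018e-02  9.81255342e-01 -7.75759444e+02]
 [ 0.00000000e+00  0.00000000e+00  0.00000000e+00  1.00000000e+00]]
wrist 365.7388702477073 324.1328839704517 235.81507445085361 [-0.02113997  0.          0.          0.          0.        ]
[[ 3.05321262e-01 -9.52248209e-01 -1.50857695e-03 -5.98288153e+02]
 [ 9.19549579e-01  2.95247888e-01 -2.59340039e-01  3.34337866e+01]
 [ 2.47401492e-01  7.77948167e-02  9.65784898e-01 -3.78471338e+02]
 [ 0.00000000e+00  0.00000000e+00  0.00000000e+00  1.00000000e+00]]
```

View pics/scene0.png

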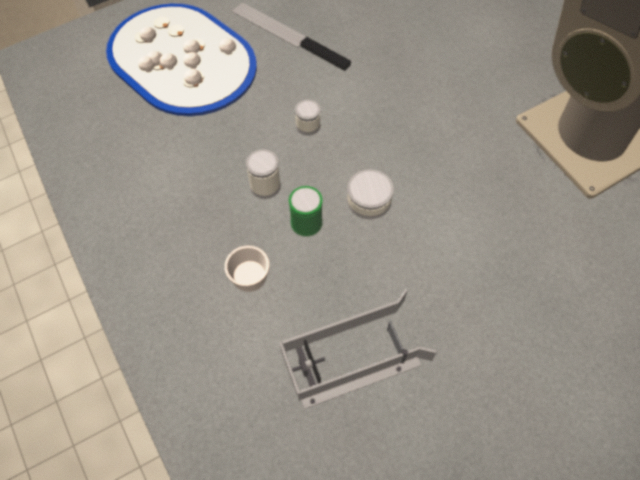

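View pics/top0.png

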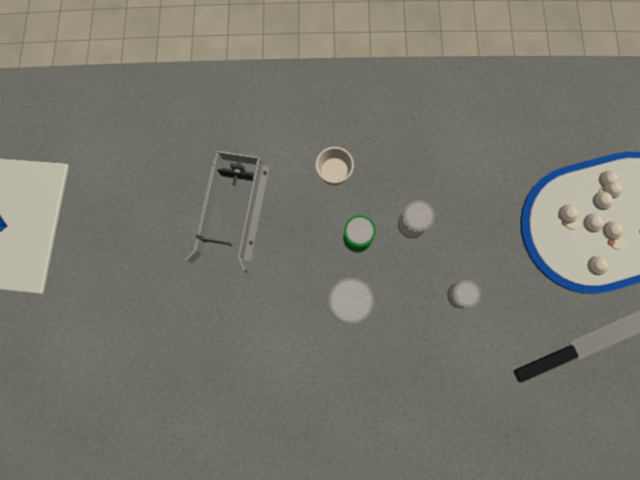

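View pics/wrist0.png

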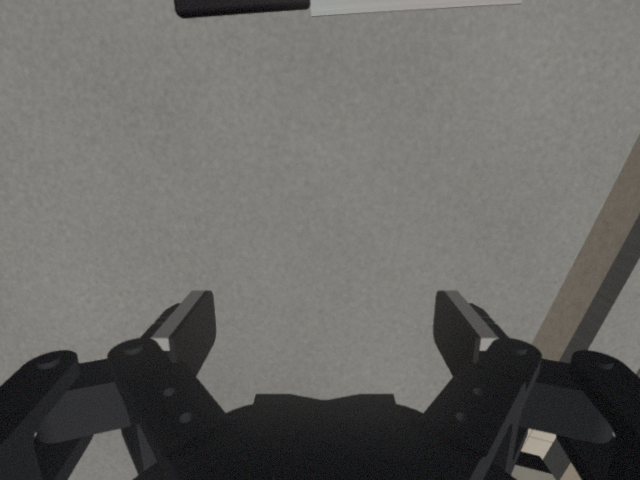

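Candidates for the tin, scene / top pixels:
- Plain tall tin: (263,172) / (417,218).
- Small tin: (308,115) / (465,294).
- Squat tin: (370,192) / (351,300).
- Green look-alike: (306,210) / (359,232).

The ramekin is at (247,267) / (334,166). I choose the plain tin at (263,172) / (417,218) and will check it close up, along with the lane.

```bash
cat > h.py <<'E'
import numpy as np, cv2
from bench import r, snapshot, workorder
def K(d): return np.array([[d['fx'],0,d['cx']],[0,d['fy'],d['cy']],[0,0,1.]])
def ray(d,uv):
    n=cv2.undistortPoints(np.array([[uv]],float),K(d),np.array(d['distortion'],float))[0,0]
    T=np.array(d['world_to_cam']); R=T[:3,:3]; o=-R.T@T[:3,3]
    v=R.T@np.array([n[0],-n[1],-1.]); return o,v/np.linalg.norm(v)
def onz(d,uv,z):
    o,v=ray(d,uv); return o+v*(z-o[2])/v[2]
def tri(rs):
    A=0;b=0
    for o,v in rs:
        P=np.eye(3)-np.outer(v,v); A=A+P; b=b+P@o
    return np.linalg.solve(A,b)
def proj(d,p):
    T=np.array(d['world_to_cam']); c=T[:3,:3]@np.asarray(p,float)+T[:3,3]
    q=cv2.projectPoints(np.array([[c[0],-c[1],-c[2]]]),np.zeros(3),np.zeros(3),K(d),np.array(d['distortion'],float))[0]
    return q[0,0]
E
python3 - <<'E'
from h import *
t=snapshot('top')['pixels'][:,:,::-1]; s=snapshot('scene')['pixels'][:,:,::-1]
def crop(im,x,y,w,h,k): return cv2.resize(im[y:y+h,x:x+w],None,fx=k,fy=k,interpolation=cv2.INTER_CUBIC)
cv2.imwrite('pics/lt.png',crop(t,175,140,110,140,4)); cv2.imwrite('pics/ls.png',crop(s,270,280,180,135,4))
a=crop(t,320,180,170,150,2.3);b=crop(s,220,80,190,165,2.1)
h=min(a.shape[0],b.shape[0]);cv2.imwrite('pics/tins.png',np.hstack([a[:h],b[:h]]))
E
```

```text
(no output)
```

View pics/lt.png

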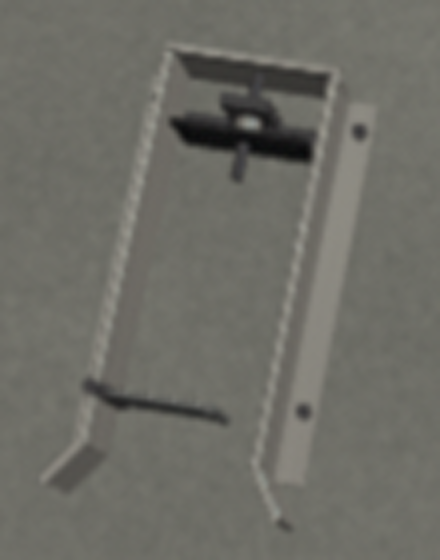

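View pics/ls.png

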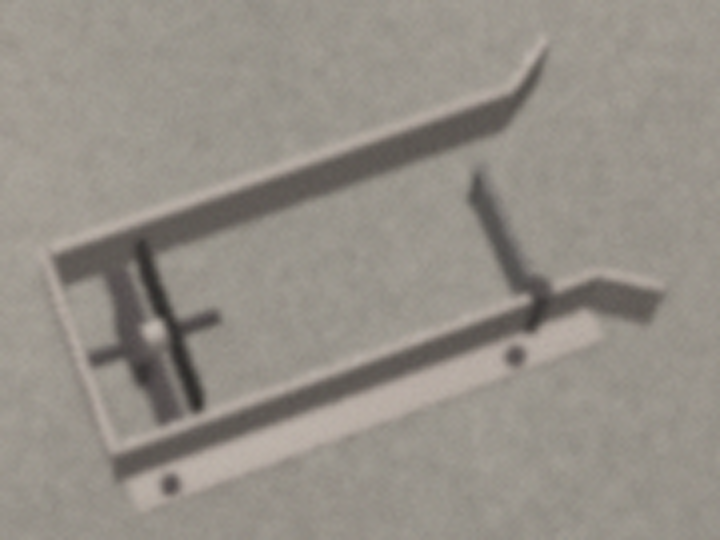

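View pics/tins.png

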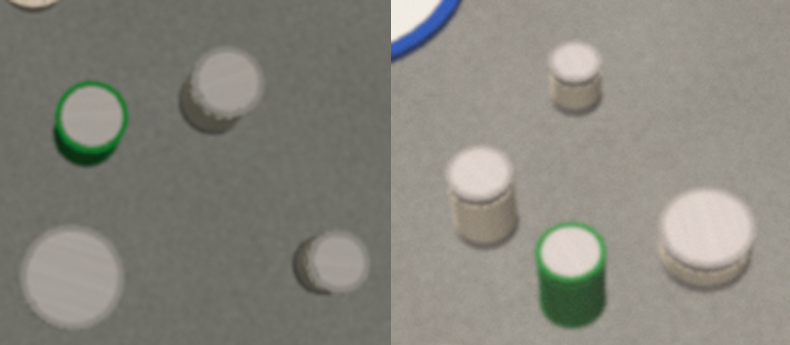

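The choice holds: the plain paper-wrapped tin is clearly taller than the small and squat ones, and the other tall one is green. Next I measure the tin lids and the lane points in both views.

```bash
cat > meas.py <<'E'
from h import *
T=snapshot('top');S=snapshot('scene')
def lid(d,uv,z):
    im=cv2.cvtColor(d['pixels'],cv2.COLOR_RGB2GRAY); x,y=uv; h=30
    c=cv2.GaussianBlur(im[y-h:y+h,x-h:x+h],(3,3),0)
    th=cv2.threshold(c[10:-10,10:-10],0,255,cv2.THRESH_OTSU)[0]
    m=(c>th).astype(np.uint8); m=cv2.morphologyEx(m,cv2.MORPH_OPEN,np.ones((3,3)))
    n,l,st,ce=cv2.connectedComponentsWithStats(m)
    k=l[h,h]; 
    cs=cv2.findContours((l==k).astype(np.uint8),cv2.RETR_EXTERNAL,cv2.CHAIN_APPROX_NONE)[0]
    e=cv2.fitEllipse(max(cs,key=len)); return np.array(e[0])+[x-h,y-h],e[1],st[k,4]
for n,a,b,z in (('tall',(418,214),(263,163),72),('green',(360,230),(306,200),72),('small',(467,291),(308,108),48),('squat',(351,299),(370,187),38)):
    ca,ea,_=lid(T,a,z);cb,eb,_=lid(S,b,z)
    print(n,ca.round(1),np.round(ea,1),cb.round(1),np.round(eb,1),'top',onz(T,ca,z).round(1),'scene',onz(S,cb,z).round(1),'tri',tri([ray(T,ca),ray(S,cb)]).round(1))
E
cat > lane.py <<'E'
from h import *
T=snapshot('top');S=snapshot('scene')
f=lambda p,o:((p[0]+.5)/4-.5+o[0],(p[1]+.5)/4-.5+o[1])
tp=dict(BL=(168,46),BR=(337,74),ML=(84,436),MR=(258,462),WL=(43,480),WR=(283,522))
sp=dict(BL=(115,452),BR=(52,250),ML=(600,275),MR=(507,92),WL=(660,290),WR=(545,38))
# nominal lane coordinates (top of rail mid-thickness)
nom=dict(BL=(165,40),BR=(165,-40),ML=(-25,40),MR=(-25,-40),WL=(-46,53),WR=(-46,-53))
P=[]
for k in tp:
    a,b=ray(T,f(tp[k],(175,140))),ray(S,f(sp[k],(270,280)))
    at,as_=onz(T,f(tp[k],(175,140)),40),onz(S,f(sp[k],(270,280)),40)
    P.append((k,at,as_)); print(k,at.round(1),as_.round(1),tri([a,b]).round(1))
N=np.array([nom[k] for k,_,_ in P],float)
for nm,i in(('top',1),('scene',2),('mean',0)):
    Q=np.array([(p[1]+p[2])[:2]/2 if i==0 else p[i][:2] for p in P])
    nc,qc=N.mean(0),Q.mean(0);U,_,V=np.linalg.svd((N-nc).T@(Q-qc));R=(V.T@np.diag([1,np.linalg.det(V.T@U.T)])@U.T)
    t=qc-R@nc; print(nm,'origin',t.round(1),'yaw',np.degrees(np.arctan2(R[1,0],R[0,0])).round(2),'res',np.abs(N@R.T+t-Q).max(0).round(1),'mouth',(R@[-68,0]+t).round(1))
E
python3 meas.py; python3 lane.py
```

```text
tall [418.9 214.9] [27.1 28.8] [261.5 161.5] [22.9 29.2] top [ 599.1 -215.1   72. ] scene [ 598.7 -217.9   72. ] tri [ 599.  -215.1   75. ]
green [359.4 230.1] [24.7 25.6] [305.2 199.4] [22.9 27.1] top [ 573.4 -110.3   72. ] scene [ 572.9 -113.    72. ] tri [ 573.3 -110.6   75. ]
small [467.  293.1] [23.6 25.2] [307.1 108.3] [16.7 22.3] top [ 463.2 -297.3   48. ] scene [ 462.2 -300.9   48. ] tri [ 463.5 -296.7   52.4]
squat [350.9 300. ] [40.  40.7] [370.1 187.5] [33.7 42.1] top [454.5 -94.3  38. ] scene [454.2 -97.1  38. ] tri [455.  -94.8  41.1]
BL [736.1 153.1  40. ] [736.5 151.2  40. ] [736.1 152.2  41.6]
BR [720.6  72.6  40. ] [718.8  72.4  40. ] [719.5  72.6  41.9]
ML [549.8 185.1  40. ] [548.1 185.2  40. ] [549.1 185.1  41.5]
MR [536.9 105.3  40. ] [536.6 105.5  40. ] [536.8 105.4  40.1]
WL [529.9 203.   40. ] [532.3 201.6  40. ] [531.  202.3  39.1]
WR [509.6  93.4  40. ] [511.   94.1  40. ] [510.1  93.6  38.1]
top origin [566.3 140.8] yaw -9.84 res [2.3 3. ] mouth [499.3 152.4]
scene origin [566.4 140.5] yaw -10.2 res [2.8 2.5] mouth [499.4 152.6]
mean origin [566.3 140.7] yaw -10.02 res [2.1 2.7] mouth [499.4 152.5]
```

```bash
cat >> h.py <<'E'
from scipy.spatial.transform import Rotation as Ro
def pose():
    s=r.sense(); e=s['tcp_rot']; return np.array(s['tool_pos']),Ro.from_euler('xyz',e,degrees=True),s
def target(yaw): # tool x down, tool y at world yaw
    y=np.array([np.cos(np.radians(yaw)),np.sin(np.radians(yaw)),0]);x=np.array([0,0,-1.])
    return Ro.from_matrix(np.c_[x,y,np.cross(x,y)])
def plan(xyz,yaw):
    p,R,s=pose(); G=target(yaw)
    print('t',round(s['time'],2),'p',p.round(1),'gap',round(s['finger_gap'],1),'F',np.round(s['ft_force'],1),'j',np.round(s['joint_pos'],0))
    print(' off cm (tool axes now)',(R.inv().apply(np.array(xyz)-p)/10).round(2),' after turn',(G.inv().apply(np.array(xyz)-p)/10).round(2),'rotvec',np.degrees((R.inv()*G).as_rotvec()).round(2))
E
python3 - <<'E'
from h import *
p,R,s=pose(); print(R.as_matrix().round(3))
for y in(80,-100): plan((599,-216.5,180),y)
E
```

```text
[[-0.     0.305 -0.952]
 [ 0.    -0.952 -0.305]
 [-1.    -0.     0.   ]]
t 0.45 p [ 182.9 -571.4  231.2] gap 85.5 F [ 0.6 -0.2 -0.2] j [-77.   7.  85.  -0.  87.  -5.]
 off cm (tool axes now) [  5.12 -21.11 -50.45]  after turn [ 5.12 42.18 34.81] rotvec [-1.5225e+02 -1.0000e-02  0.0000e+00]
t 0.45 p [ 182.9 -571.4  231.2] gap 85.5 F [ 0.6 -0.2 -0.2] j [-77.   7.  85.  -0.  87.  -5.]
 off cm (tool axes now) [  5.12 -21.11 -50.45]  after turn [  5.12 -42.18 -34.81] rotvec [2.775e+01 0.000e+00 1.000e-02]
```

>>> send_rows(offset=[[0, 0, 0], [0, 0, 0], [0, 0, 0], [0, -4, -3.3], [0, -4.8, -3.9]], dr=[[9.25, 0, 0], [9.25, 0, 0], [9.25, 0, 0], [0, 0, 0], [0, 0, 0]], grip=[100, 100, 100, 100, 100], force=30)

```text
time: 1.08
tool_pos: [269.3, -497.0, 231.2]
tcp_rot: [132.6, 90.0, -57.6]
ft_force: [0.7, -0.2, 0.4]
finger_gap: 85.4
```

>>> send_rows(offset=[[0, -4.8, -3.9], [0, -4.8, -3.9], [0, -4.8, -3.9], [0, -4.8, -3.9], [0, -4.8, -3.9]], dr=[[0, 0, 0], [0, 0, 0], [0, 0, 0], [0, 0, 0], [0, 0, 0]], grip=[100, 100, 100, 100, 100])

```text
time: 1.7
tool_pos: [504.2, -293.3, 231.6]
tcp_rot: [149.2, 90.0, -40.8]
ft_force: [-0.2, -0.4, 0.6]
finger_gap: 85.3
```

```bash
python3 -c "
from h import *
plan((599,-216.5,180),-100)"
```

```text
t 1.7 p [ 504.2 -293.3  231.6] gap 85.3 F [-0.2 -0.4  0.6] j [-35.   5.  88.  -0.  87.  65.]
 off cm (tool axes now) [ 5.16 -9.21 -7.99]  after turn [ 5.16 -9.21 -8.  ] rotvec [-0.   -0.04 -0.02]
```

>>> send_rows(offset=[[0, -4.6, -4], [0, -4.6, -4], [3, 0, 0], [2.2, 0, 0], [0, 0, 0]], dr=[[0, 0, 0], [0, 0, 0], [0, 0, 0], [0, 0, 0], [0, 0, 0]], grip=[100, 100, 100, 100, 100])

```text
time: 2.33
tool_pos: [596.2, -217.2, 176.7]
tcp_rot: [-14.5, 89.7, 155.5]
ft_force: [-0.5, 0.2, 0.4]
finger_gap: 85.0
```

```bash
python3 -c "
from h import *
plan((599,-216.5,20),-100)
d=snapshot('wrist'); im=d['pixels'][:,:,::-1].copy()
for p in((599,-216.5,72),(599,-216.5,0)):
    q=proj(d,p);print(q); cv2.circle(im,tuple(int(v) for v in q),3,(0,0,255),-1)
cv2.imwrite('pics/w1.png',im)"
```

```text
t 2.33 p [ 596.2 -217.2  176.7] gap 85.0 F [-0.5  0.2  0.4] j [-25.  15.  83.  -0.  83.  75.]
 off cm (tool axes now) [15.67 -0.1  -0.33]  after turn [15.67 -0.12 -0.26] rotvec [0.02 0.26 0.07]
[324.12144563 230.32598513]
[324.20987637 210.11279921]
```

View pics/w1.png

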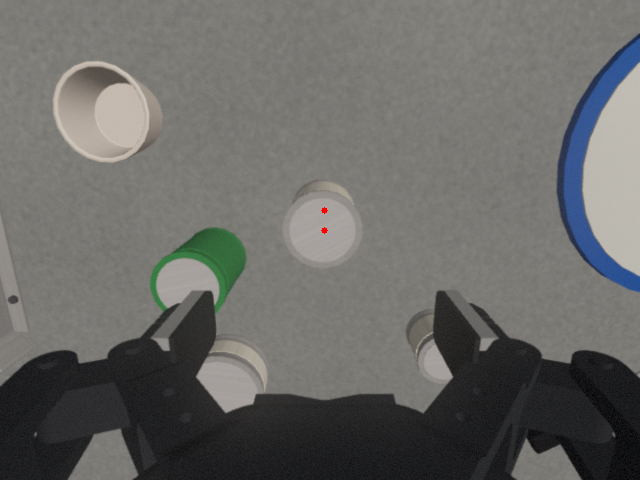

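The wrist view puts the lid centre at (322,229), against a predicted (324,230), so the position holds. Descending now.

>>> send_rows(offset=[[4, 0, -0.3], [4.5, -0.1, 0], [3.5, 0, 0], [2, 0, 0], [1.6, 0, 0]], dr=[[0, 0.2, 0], [0, 0, 0], [0, 0, 0], [0, 0, 0], [0, 0, 0]], grip=[100, 100, 100, 100, 100])

```text
time: 3.0
tool_pos: [602.0, -218.3, 23.9]
tcp_rot: [175.1, 89.7, -14.9]
ft_force: [0.3, -0.8, 0.1]
finger_gap: 85.4
```

>>> send_rows(offset=[[0, 0, 0], [0, 0, 0], [0, 0, 0], [0, 0, 0], [0, 0, 0]], dr=[[0, 0, 0], [0, 0, 0], [0, 0, 0], [0, 0, 0], [0, 0, 0]], grip=[100, 55, 50, 45, 45], force=35)

```text
time: 3.62
tool_pos: [602.4, -218.2, 25.2]
tcp_rot: [174.0, 89.6, -16.0]
ft_force: [-0.4, 0.8, 6.9]
finger_gap: 55.3
```

```bash
python3 -c "
from h import *
plan((599,-216.5,20),-100)
d=snapshot('wrist'); cv2.imwrite('pics/w2.png',d['pixels'][:,:,::-1])"
```

```text
t 3.62 p [ 602.4 -218.2   25.2] gap 55.3 F [-0.4  0.8  6.9] j [-25.  24.  89.   0.  67.  75.]
 off cm (tool axes now) [ 0.51 -0.11  0.37]  after turn [ 0.52 -0.11  0.37] rotvec [ 0.   -0.37 -0.04]
```

View pics/w2.png

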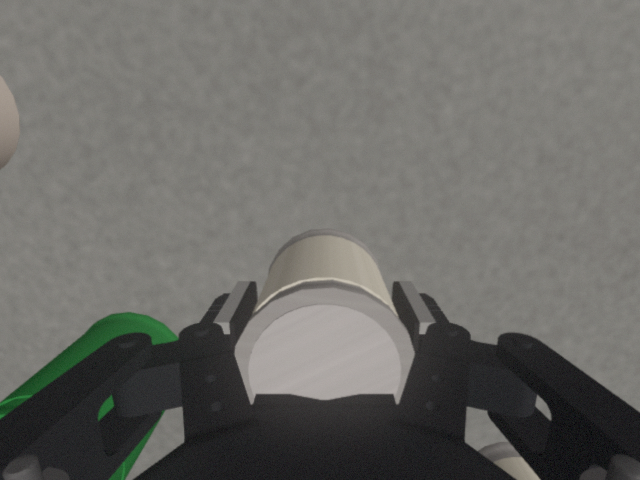

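>>> send_rows(offset=[[-2, 0, 0], [-4, 0, 0], [-4.5, 0, 0], [-4, 0, 0], [0, 0, 0]], dr=[[0, 0, 0], [0, 0, 0], [0, 0, 0], [0, 0, 0], [0, 0, 0]], grip=[45, 45, 45, 45, 45], force=40)

```text
time: 4.3
tool_pos: [603.3, -218.8, 174.7]
tcp_rot: [169.3, 89.3, -20.7]
ft_force: [0.8, -0.9, -1.3]
finger_gap: 55.3
```

```bash
python3 -c "
from h import *
plan((502,152,165),-100)"
```

```text
t 4.3 p [ 603.3 -218.8  174.7] gap 55.3 F [ 0.8 -0.9 -1.3] j [-25.  15.  83.   0.  82.  75.]
 off cm (tool axes now) [  0.68 -34.76  16.42]  after turn [  0.97 -34.75  16.42] rotvec [ 0.   -0.71 -0.13]
```

>>> send_rows(offset=[[0, -4, 2], [0, -5.2, 2.4], [0, -5.2, 2.4], [0, -5.2, 2.4], [0, -5.2, 2.4]], dr=[[0, 0, 0], [0, 0, 0], [0, 0, 0], [0, 0, 0], [0, 0, 0]], grip=[45, 45, 45, 45, 45])

```text
time: 4.92
tool_pos: [527.9, 48.4, 166.9]
tcp_rot: [173.8, 89.9, -16.2]
ft_force: [1.0, 0.4, -1.3]
finger_gap: 55.3
```

>>> send_rows(offset=[[0, -4.5, 2.4], [0, -3, 1.5], [0, -2.5, 1], [0, 0, 0], [0, 0, 0]], dr=[[0, 0, 0], [0, 0, 0], [0, 0, 0], [0, 0, 0], [0, 0, 0]], grip=[45, 45, 45, 45, 45])

```text
time: 5.55
tool_pos: [498.1, 153.3, 167.1]
tcp_rot: [161.0, 89.8, -28.9]
ft_force: [-0.3, 0.2, -1.4]
finger_gap: 55.3
```

```bash
python3 -c "
from h import *
plan((502,152,165),-100)
for n in('wrist','top','scene'):
    d=snapshot(n); cv2.imwrite(f'pics/{n}3.png',d['pixels'][:,:,::-1])"
```

```text
t 5.55 p [498.1 153.3 167.1] gap 55.3 F [-0.3  0.2 -1.4] j [ 12.  -3. 102.  -0.  80. 112.]
 off cm (tool axes now) [ 0.21  0.06 -0.4 ]  after turn [ 0.21  0.06 -0.4 ] rotvec [ 0.02 -0.14 -0.05]
```

View pics/wrist3.png

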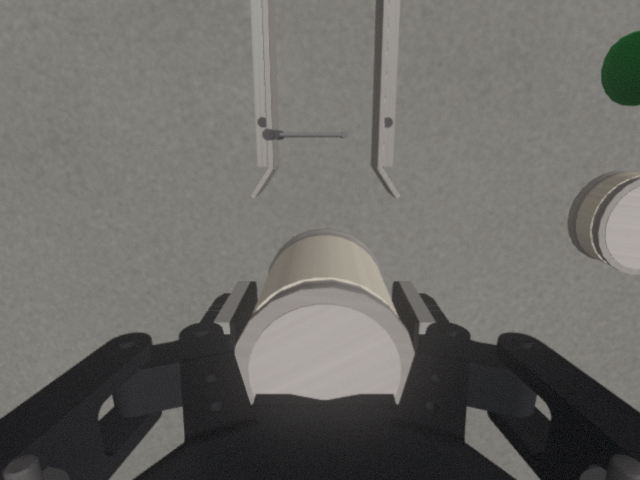

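View pics/scene3.png

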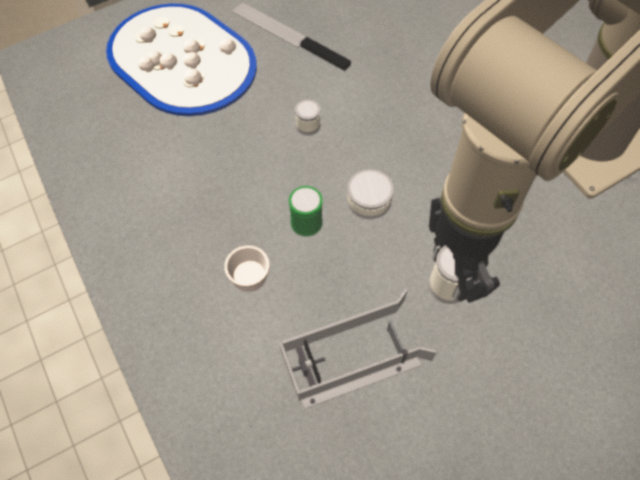

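```bash
python3 -c "
from h import *
d=snapshot('wrist')
im=cv2.resize(d['pixels'][0:260,200:440,::-1],None,fx=3,fy=2.3,interpolation=cv2.INTER_CUBIC)
cv2.imwrite('pics/w3c.png',cv2.resize(d['pixels'][60:220,220:430,::-1],None,fx=3.5,fy=3.5,interpolation=cv2.INTER_CUBIC))
c,s=np.cos(np.radians(-10)),np.sin(np.radians(-10))
L=lambda x,y,z:(566.3+c*x-s*y,140.7+s*x+c*y,z)
for p in((0,36,38),(0,-14,38),(-25,40,40),(-25,-40,40),(-46,53,40),(-46,-53,40),(100,40,40),(100,-40,40)): print(p,proj(d,L(*p)).round(1),((proj(d,L(*p))-[220,60])*3.5+1.25).round())
"
```

```text
(0, 36, 38) [275.6 133.9] [196. 260.]
(0, -14, 38) [345.2 133.8] [439. 260.]
(-25, 40, 40) [271.  169.3] [180. 384.]
(-25, -40, 40) [380.4 169.2] [563. 383.]
(-46, 53, 40) [254.6 197.8] [122. 484.]
(-46, -53, 40) [396.8 197.7] [620. 483.]
(100, 40, 40) [264.2 -24.9] [ 156. -296.]
(100, -40, 40) [387.3 -24.9] [ 587. -296.]
```

View pics/w3c.png

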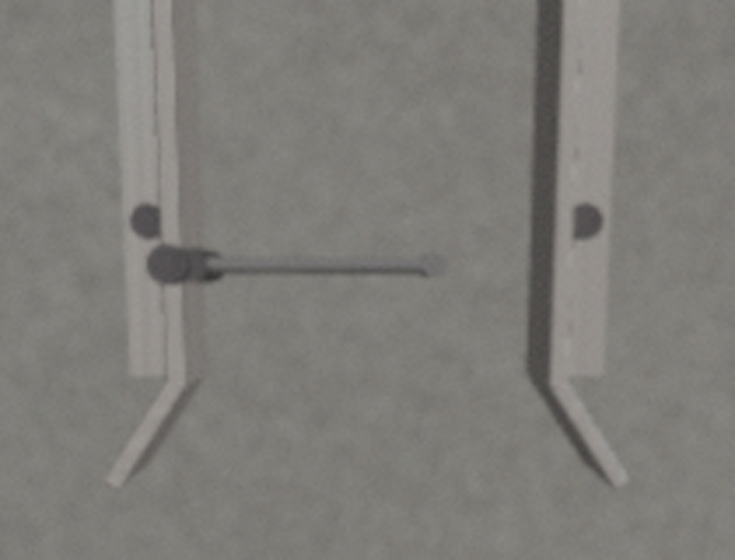

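>>> send_rows(offset=[[3, 0.05, -0.4], [4.5, 0, 0], [3.5, 0, 0], [1.8, 0, 0], [0.7, 0, 0]], dr=[[0, 0, 0], [0, 0, 0], [0, 0, 0], [0, 0, 0], [0, 0, 0]], grip=[45, 45, 45, 45, 45])

```text
time: 6.38
tool_pos: [502.6, 152.1, 32.1]
tcp_rot: [169.6, 89.9, -20.4]
ft_force: [0.1, 0.4, -1.4]
finger_gap: 55.5
```

>>> send_rows(offset=[[0.3, 0, 0], [0, 0, 0], [0, 0, 0]], dr=[[0, 0, 0], [0, 0, 0], [0, 0, 0]], grip=[45, 45, 45])

```text
time: 6.75
tool_pos: [503.8, 152.8, 30.9]
tcp_rot: [-171.9, 89.7, -1.9]
ft_force: [-0.3, 0.4, -1.4]
finger_gap: 55.4
```

>>> send_rows(offset=[[0.2, 0, 0], [0.2, 0, 0], [0, 0, 0]], dr=[[0, 0, 0], [0, 0, 0], [0, 0, 0]], grip=[45, 45, 45])

```text
time: 7.12
tool_pos: [502.7, 152.5, 25.5]
tcp_rot: [176.9, 89.8, -13.1]
ft_force: [-0.2, -0.5, -1.2]
finger_gap: 55.4
```

>>> send_rows(offset=[[0.15, 0, 0], [0, 0, 0]], dr=[[0, 0, 0], [0, 0, 0]], grip=[45, 45])

```text
time: 7.38
tool_pos: [503.0, 152.6, 25.2]
tcp_rot: [178.3, 89.8, -11.7]
ft_force: [-4.7, -1.5, 8.5]
finger_gap: 55.2
```

>>> send_rows(offset=[[0, 0, 0], [0, 0, 0], [0, 0, 0], [0, 0, 0]], dr=[[0, 0, 0], [0, 0, 0], [0, 0, 0], [0, 0, 0]], grip=[60, 80, 100, 100])

```text
time: 7.88
tool_pos: [503.0, 152.5, 24.2]
tcp_rot: [-179.6, 89.8, -9.6]
ft_force: [-0.1, 0.8, 0.4]
finger_gap: 85.2
```

>>> send_rows(offset=[[-3, 0, 0], [-4, 0, 0], [-4, 0, 0], [-2, 0, 0], [0, 0, 0]], dr=[[0, 0, 0], [0, 0, 0], [0, 0, 0], [0, 0, 0], [0, 0, 0]], grip=[100, 100, 100, 100, 100])

```text
time: 8.5
tool_pos: [503.9, 152.9, 156.3]
tcp_rot: [-168.1, 89.6, 1.9]
ft_force: [0.8, -0.6, -0.3]
finger_gap: 85.3
```

```bash
python3 -c "
from h import *
plan((502,152,165),-100)
d=snapshot('wrist'); im=d['pixels'][:,:,::-1].copy()
for p in((499.4,152.5,72),(499.4,152.5,0)):
    q=proj(d,p);print(q); cv2.circle(im,tuple(int(v) for v in q),3,(0,0,255),-1)
cv2.imwrite('pics/w4.png',im)"
```

```text
t 8.5 p [503.9 152.9 156.3] gap 85.3 F [ 0.8 -0.6 -0.3] j [ 11.  -2. 103.  -0.  79. 111.]
 off cm (tool axes now) [-0.88  0.12  0.17]  after turn [-0.87  0.12  0.17] rotvec [ 0.   -0.42  0.09]
[327.66461531 250.09747633]
[326.98314606 225.24284692]
```

View pics/w4.png

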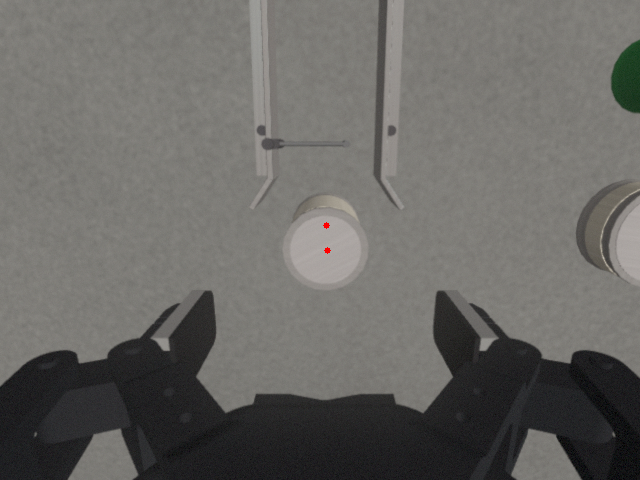

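The tin stands upright in the mouth, with its lid at (325,248) midway between the wings, and the flap is shut at row 143. Now I go behind the tin, close the fingers and lower.

>>> send_rows(offset=[[0, 0, 3.4], [0, 0.1, 3], [0, 0, 0], [0, 0, 0], [0, 0, 0]], dr=[[0, 0, 0], [0, 0, 0], [0, 0, 0], [0, 0, 0], [0, 0, 0]], grip=[50, 0, 0, 0, 0])

```text
time: 9.18
tool_pos: [439.8, 162.5, 153.7]
tcp_rot: [176.2, 89.8, -13.9]
ft_force: [1.4, -0.6, 0.0]
finger_gap: 0.0
```

```bash
python3 -c "
from h import *
plan((502,152,165),-100)
d=snapshot('wrist'); cv2.imwrite('pics/w5.png',d['pixels'][:,:,::-1])"
```

```text
t 9.18 p [439.8 162.5 153.7] gap 0.0 F [ 1.4 -0.6  0. ] j [ 14. -11. 111.  -0.  79. 114.]
 off cm (tool axes now) [-1.11 -0.05 -6.31]  after turn [-1.13 -0.04 -6.31] rotvec [-0.02 -0.19 -0.01]
```

View pics/w5.png

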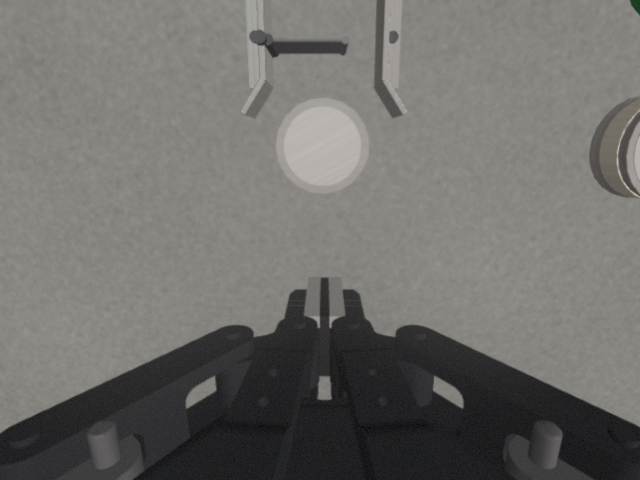

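>>> send_rows(offset=[[3, -0.1, 0], [4.5, 0, 0], [3.5, 0, 0], [1.5, 0, 0], [0.7, 0, 0]], dr=[[0, 0, 0], [0, 0, 0], [0, 0, 0], [0, 3, 0], [0, 0, 0]], grip=[0, 0, 0, 0, 0])

```text
time: 9.85
tool_pos: [439.1, 163.3, 20.5]
tcp_rot: [178.8, 86.9, -11.1]
ft_force: [-0.1, -1.3, -0.6]
finger_gap: 0.1
```

>>> send_rows(offset=[[0, 0, 0], [0, 0, 0]], dr=[[0, 0, 0], [0, 0, 0]], grip=[0, 0])

```text
time: 10.1
tool_pos: [441.5, 163.8, 23.2]
tcp_rot: [-179.1, 86.7, -9.1]
ft_force: [0.3, -0.8, -0.3]
finger_gap: 0.0
```

```bash
cat >> h.py <<'E'
def lanepose():
    p,R,s=pose(); c,si=np.cos(np.radians(-10)),np.sin(np.radians(-10)); M=np.array([[c,si],[-si,c]])
    print('t',round(s['time'],2),'lane xy',(M@(p[:2]-[566.3,141.2])).round(1),'z',p[2].round(1),'F lane',(M@np.array(s['ft_force'])[:2]).round(1),round(s['ft_force'][2],1),'tilt: tool x lane',(M@R.as_matrix()[:2,0]).round(3))
E
python3 -c "
from h import *
lanepose()
d=snapshot('wrist'); cv2.imwrite('pics/w6.png',d['pixels'][:,:,::-1])"
```

```text
t 10.1 lane xy [-126.8    0.6] z 23.2 F lane [ 0.5 -0.7] -0.3 tilt: tool x lane [0.057 0.001]
```

View pics/w6.png

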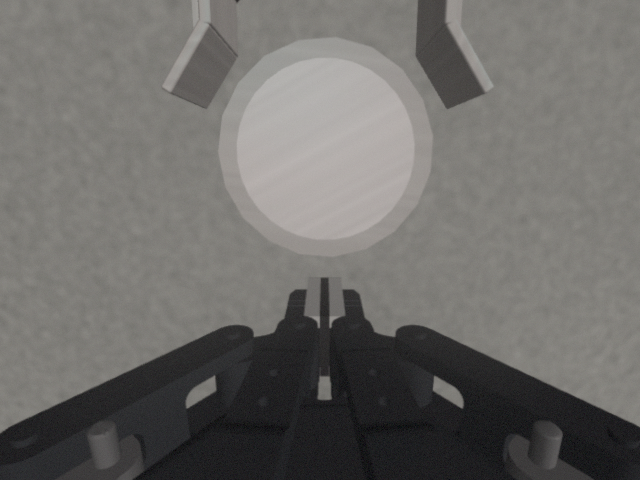

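>>> send_rows(offset=[[0.02, 0, -0.4], [0.02, 0, -0.4], [0.02, 0, -0.4], [0.02, 0, -0.3], [0.02, 0, -0.3]], dr=[[0, 0, 0], [0, 0, 0], [0, 0, 0], [0, 0, 0], [0, 0, 0]], grip=[0, 0, 0, 0, 0])

```text
time: 10.78
tool_pos: [458.2, 160.4, 22.0]
tcp_rot: [179.9, 86.8, -10.1]
ft_force: [0.6, 0.4, 0.3]
finger_gap: 0.1
```

>>> send_rows(offset=[[0.02, 0, -0.3], [0.02, 0, -0.3], [0.02, 0, -0.3], [0.02, 0, -0.3], [0.02, 0, -0.3]], dr=[[0, 0, 0], [0, 0, 0], [0, 0, 0], [0, 0, 0], [0, 0, 0]], grip=[0, 0, 0, 0, 0])

```text
time: 11.4
tool_pos: [472.9, 157.8, 21.8]
tcp_rot: [180.0, 86.8, -10.0]
ft_force: [-2.1, 0.4, 0.9]
finger_gap: 0.3
```

```bash
python3 -c "
from h import *
lanepose()
d=snapshot('wrist'); cv2.imwrite('pics/w7.png',d['pixels'][:,:,::-1])"
```

```text
t 11.4 lane xy [-94.8   0.1] z 21.8 F lane [-2.1  0.1] 0.9 tilt: tool x lane [ 0.056 -0.   ]
```

View pics/w7.png

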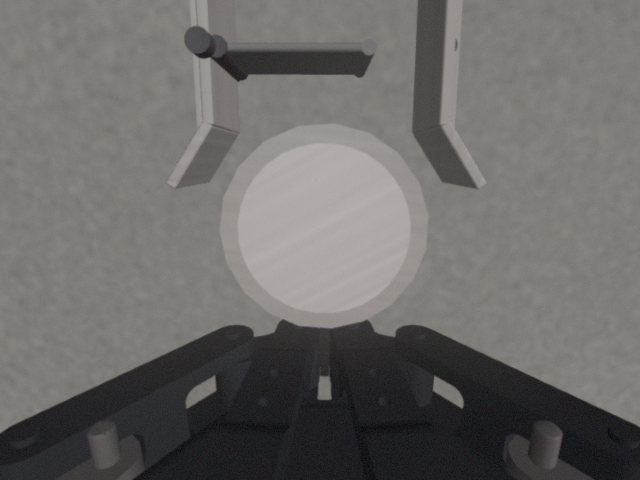

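>>> send_rows(offset=[[0.02, 0, -0.3], [0.02, 0, -0.3], [0.02, 0, -0.3], [0.02, 0, -0.3], [0.02, 0, -0.3]], dr=[[0, 0, 0], [0, 0, 0], [0, 0, 0], [0, 0, 0], [0, 0, 0]], grip=[0, 0, 0, 0, 0])

```text
time: 12.08
tool_pos: [487.8, 155.2, 21.7]
tcp_rot: [-180.0, 86.8, -10.0]
ft_force: [-1.5, 0.4, 1.9]
finger_gap: 0.1
```

>>> send_rows(offset=[[0.02, 0, -0.3], [0.02, 0, -0.3], [0.02, 0, -0.3], [0.02, 0, -0.3]], dr=[[0, 0, 0], [0, 0, 0], [0, 0, 0], [0, 0, 0]], grip=[0, 0, 0, 0])

```text
time: 12.58
tool_pos: [499.4, 153.1, 21.5]
tcp_rot: [179.9, 86.8, -10.1]
ft_force: [-3.9, 0.3, 3.6]
finger_gap: 0.0
```

>>> send_rows(offset=[[0.02, 0, -0.3], [0.02, 0, -0.3], [0.02, 0, -0.3]], dr=[[0, 0, 0], [0, 0, 0], [0, 0, 0]], grip=[0, 0, 0])

```text
time: 12.95
tool_pos: [508.1, 151.5, 21.4]
tcp_rot: [179.8, 86.8, -10.2]
ft_force: [-5.3, 0.2, 3.1]
finger_gap: 0.1
```

>>> send_rows(offset=[[0.02, 0, -0.3], [0.02, 0, -0.3], [0.02, 0, -0.3]], dr=[[0, 0, 0], [0, 0, 0], [0, 0, 0]], grip=[0, 0, 0])

```text
time: 13.32
tool_pos: [516.5, 149.9, 21.1]
tcp_rot: [179.3, 86.9, -10.7]
ft_force: [-8.4, 0.2, 4.7]
finger_gap: 0.6
```

```bash
python3 -c "
from h import *
lanepose()
d=snapshot('wrist'); cv2.imwrite('pics/w8.png',d['pixels'][:,:,::-1])"
```

```text
t 13.32 lane xy [-50.5  -0.1] z 21.1 F lane [-8.3 -1.2] 4.7 tilt: tool x lane [ 0.054 -0.001]
```

View pics/w8.png

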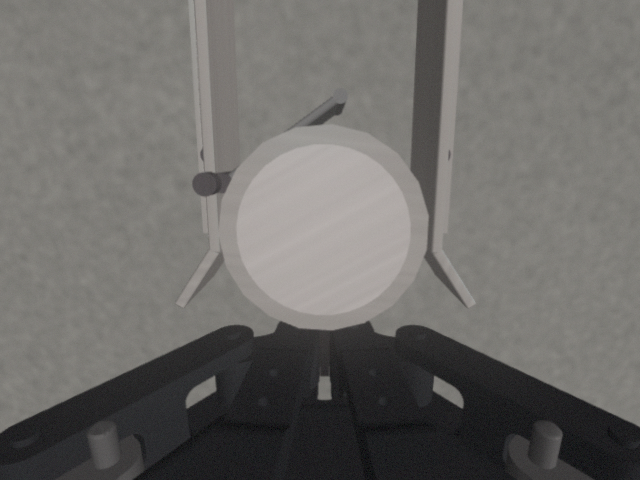

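>>> send_rows(offset=[[-0.02, 0, -0.2], [-0.02, 0, -0.2], [0, 0, -0.2]], dr=[[0, 0, 0], [0, 0, 0], [0, 0, 0]], grip=[0, 0, 0])

```text
time: 13.75
tool_pos: [522.7, 148.6, 21.6]
tcp_rot: [179.3, 86.9, -10.7]
ft_force: [-3.4, -1.7, -1.8]
finger_gap: 0.0
```

>>> send_rows(offset=[[0, 0, -0.2], [0, 0, -0.2], [0, 0, -0.2]], dr=[[0, 0, 0], [0, 0, 0], [0, 0, 0]], grip=[0, 0, 0])

```text
time: 14.12
tool_pos: [529.3, 148.1, 22.6]
tcp_rot: [-179.5, 86.8, -9.5]
ft_force: [-4.0, 1.5, 0.8]
finger_gap: 0.2
```

```bash
python3 -c "
from h import *
lanepose()"
```

```text
t 14.12 lane xy [-37.6   0.4] z 22.6 F lane [-4.2  0.8] 0.8 tilt: tool x lane [0.056 0.   ]
```

Relieving the drag brought the push force down to about 4 N. Continuing.

>>> send_rows(offset=[[0.01, 0, -0.3], [0.01, 0, -0.3], [0.01, 0, -0.3], [0.01, 0, -0.3]], dr=[[0, 0, 0], [0, 0, 0], [0, 0, 0], [0, 0, 0]], grip=[0, 0, 0, 0])

```text
time: 14.62
tool_pos: [540.7, 146.5, 22.7]
tcp_rot: [-179.1, 86.8, -9.1]
ft_force: [-5.1, 3.6, 1.0]
finger_gap: -0.1
```

>>> send_rows(offset=[[0.01, 0, -0.3], [0.01, 0, -0.3], [0.01, 0, -0.3]], dr=[[0, 0, 0], [0, 0, 0], [0, 0, 0]], grip=[0, 0, 0])

```text
time: 15.0
tool_pos: [549.5, 144.9, 22.8]
tcp_rot: [-179.1, 86.8, -9.1]
ft_force: [-4.9, 3.4, 0.0]
finger_gap: -0.2
```

>>> send_rows(offset=[[0.01, 0, -0.3], [0.01, 0, -0.3], [0.01, 0, -0.3]], dr=[[0, 0, 0], [0, 0, 0], [0, 0, 0]], grip=[0, 0, 0])

```text
time: 15.38
tool_pos: [558.5, 143.3, 23.0]
tcp_rot: [-179.2, 86.8, -9.2]
ft_force: [-4.0, 2.7, -0.6]
finger_gap: -0.1
```

```bash
python3 -c "
from h import *
lanepose()
d=snapshot('wrist'); cv2.imwrite('pics/w9.png',d['pixels'][:,:,::-1])"
```

```text
t 15.38 lane xy [-8.1  0.7] z 23.0 F lane [-4.4  1.9] -0.6 tilt: tool x lane [0.055 0.001]
```

View pics/w9.png

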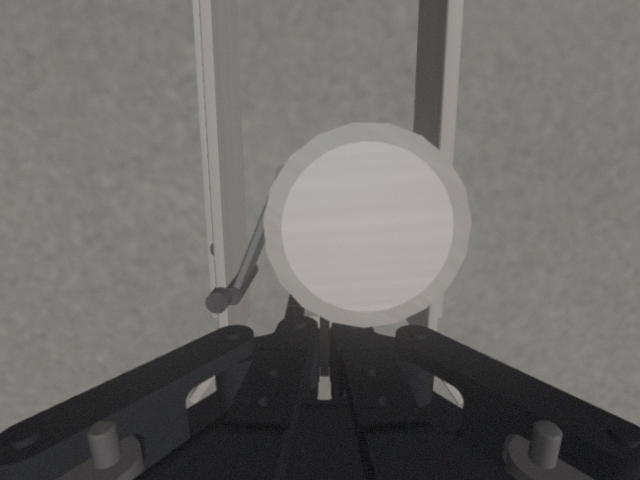

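The flap is open about 63°, with its hinge at (218,299) and its edge near (283,167). The tin has been pushed over to the -y rail, so I shift the fingers a few mm that way while pushing.

>>> send_rows(offset=[[0.01, 0.1, -0.2], [0.01, 0.1, -0.2], [0.01, 0.1, -0.2], [0.01, 0.1, -0.2]], dr=[[0, 0, 0], [0, 0, 0], [0, 0, 0], [0, 0, 0]], grip=[0, 0, 0, 0])

```text
time: 15.92
tool_pos: [565.6, 138.0, 23.1]
tcp_rot: [-179.2, 86.8, -9.2]
ft_force: [-4.2, 3.5, 0.1]
finger_gap: -0.1
```

>>> send_rows(offset=[[0.01, 0.1, -0.2], [0.01, 0, -0.3], [0.01, 0, -0.3]], dr=[[0, 0, 0], [0, 0, 0], [0, 0, 0]], grip=[0, 0, 0])

```text
time: 16.3
tool_pos: [573.7, 135.1, 23.4]
tcp_rot: [-179.8, 86.8, -9.8]
ft_force: [-3.4, 2.5, -0.6]
finger_gap: -0.3
```

```bash
python3 -c "
from h import *
lanepose()
d=snapshot('wrist'); cv2.imwrite('pics/w10.png',d['pixels'][:,:,::-1])"
```

```text
t 16.3 lane xy [ 8.3 -4.7] z 23.4 F lane [-3.8  1.8] -0.6 tilt: tool x lane [0.056 0.   ]
```

View pics/w10.png

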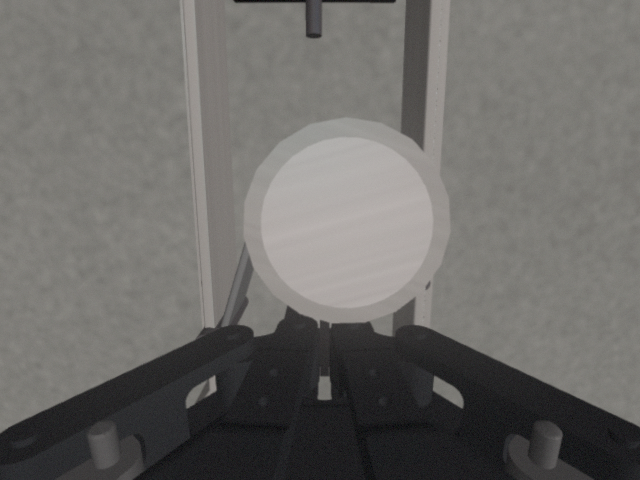

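>>> send_rows(offset=[[0.02, 0, -0.3], [0.02, 0, -0.3], [0.02, 0, -0.3], [0.02, 0, -0.3]], dr=[[0, 0, 0], [0, 0, 0], [0, 0, 0], [0, 0, 0]], grip=[0, 0, 0, 0])

```text
time: 16.85
tool_pos: [585.8, 132.7, 23.3]
tcp_rot: [179.9, 86.8, -10.1]
ft_force: [-1.9, 0.4, 0.2]
finger_gap: 0.0
```

>>> send_rows(offset=[[0.02, 0, -0.3], [0.02, 0, -0.3], [0.02, 0, -0.2]], dr=[[0, 0, 0], [0, 0, 0], [0, 0, 0]], grip=[0, 0, 0])

```text
time: 17.23
tool_pos: [593.1, 131.1, 22.9]
tcp_rot: [179.4, 86.8, -10.6]
ft_force: [-3.8, -1.2, 1.4]
finger_gap: -0.1
```

```bash
python3 -c "
from h import *
lanepose()
d=snapshot('wrist'); cv2.imwrite('pics/w11.png',d['pixels'][:,:,::-1])"
```

```text
t 17.23 lane xy [28.1 -5.3] z 22.9 F lane [-3.5 -1.8] 1.4 tilt: tool x lane [ 0.055 -0.001]
```

View pics/w11.png

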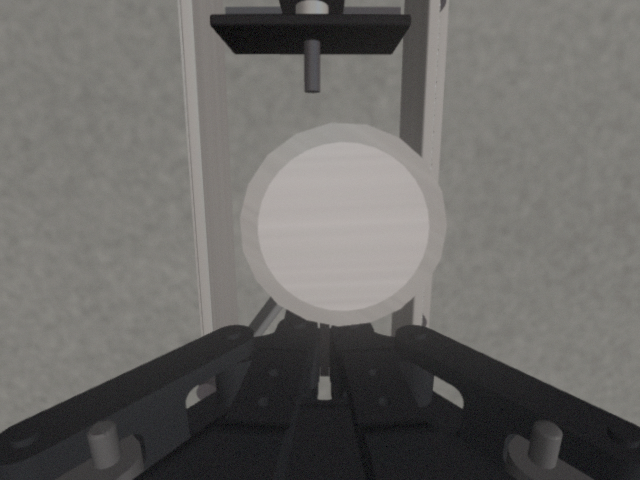

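>>> send_rows(offset=[[0.01, 0, -0.15], [0.0, 0, -0.15], [0.0, 0, -0.15]], dr=[[0, 0, 0], [0, 0, 0], [0, 0, 0]], grip=[0, 0, 0])

```text
time: 17.65
tool_pos: [597.6, 130.7, 23.0]
tcp_rot: [179.9, 86.8, -10.1]
ft_force: [-4.0, -0.5, -0.4]
finger_gap: -0.1
```

>>> send_rows(offset=[[0.01, 0, -0.15], [0.0, 0, -0.15], [0.0, 0, -0.15]], dr=[[0, 0, 0], [0, 0, 0], [0, 0, 0]], grip=[0, 0, 0])

```text
time: 18.02
tool_pos: [602.5, 129.7, 23.5]
tcp_rot: [179.9, 86.8, -10.1]
ft_force: [-2.7, -2.2, -0.7]
finger_gap: -0.4
```

>>> send_rows(offset=[[0.01, 0, -0.15], [0.0, 0, -0.15], [0.0, 0, -0.1]], dr=[[0, 0, 0], [0, 0, 0], [0, 0, 0]], grip=[0, 0, 0])

```text
time: 18.4
tool_pos: [606.2, 129.1, 23.5]
tcp_rot: [-180.0, 86.8, -10.0]
ft_force: [-1.5, -1.8, 0.3]
finger_gap: -0.3
```

```bash
python3 -c "
from h import *
lanepose()
d=snapshot('wrist'); cv2.imwrite('pics/w12.png',d['pixels'][:,:,::-1])"
```

```text
t 18.4 lane xy [41.4 -4.9] z 23.5 F lane [-1.2 -2.1] 0.3 tilt: tool x lane [0.056 0.   ]
```

View pics/w12.png

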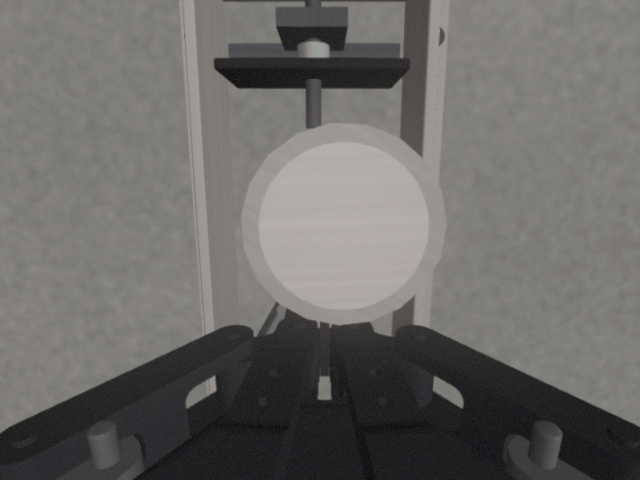

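```bash
python3 -c "
from h import *
d=snapshot('wrist')
def L(p):
    c,s=np.cos(np.radians(-10)),np.sin(np.radians(-10));return (np.array([[c,s],[-s,c]])@(p[:2]-[566.3,141.2])).round(1)
print('plate top front edge',L(onz(d,(312,70),39)),'bottom front',L(onz(d,(312,88),5)))
print('tin front at 72',L(onz(d,(345,124),72)),'rear',L(onz(d,(345,322),72)))
for z in(20,40,75):print('rod base',z,L(onz(d,(313,80),z)))
"
```

```text
plate top front edge [128.4   0.2] bottom front [128.8   1.3]
tin front at 72 [107.9  -9.2] rear [53.1 -9.9]
rod base 20 [129.1   0.4]
rod base 40 [ 1.251e+02 -1.000e-01]
rod base 75 [118.   -1.1]
```

The plate's face is at lane x ≈ 128 and the tin's front at ≈ 108, so contact is up to 20 mm further on. I keep creeping forward.

>>> send_rows(offset=[[0.01, 0, -0.15], [0.01, 0, -0.15], [0.01, 0, -0.15]], dr=[[0, 0, 0], [0, 0, 0], [0, 0, 0]], grip=[0, 0, 0])

```text
time: 18.88
tool_pos: [610.6, 128.5, 23.5]
tcp_rot: [-180.0, 86.8, -10.0]
ft_force: [-2.8, -1.6, 0.1]
finger_gap: -0.0
```

>>> send_rows(offset=[[0.01, 0, -0.15], [0.01, 0, -0.15], [0.01, 0, -0.15]], dr=[[0, 0, 0], [0, 0, 0], [0, 0, 0]], grip=[0, 0, 0])

```text
time: 19.25
tool_pos: [615.0, 127.7, 23.4]
tcp_rot: [-180.0, 86.8, -10.0]
ft_force: [-1.9, -2.4, -0.1]
finger_gap: 0.1
```

>>> send_rows(offset=[[0.01, 0, -0.15], [0.01, 0, -0.1], [0.01, 0, -0.1]], dr=[[0, 0, 0], [0, 0, 0], [0, 0, 0]], grip=[0, 0, 0])

```text
time: 19.62
tool_pos: [618.5, 127.3, 23.4]
tcp_rot: [-179.7, 86.8, -9.6]
ft_force: [-1.5, -0.3, 0.4]
finger_gap: 0.1
```

```bash
python3 -c "
from h import *
lanepose()"
```

```text
t 19.62 lane xy [53.8 -4.6] z 23.4 F lane [-1.4 -0.6] 0.4 tilt: tool x lane [0.056 0.   ]
```

>>> send_rows(offset=[[0.01, 0, -0.1], [0.01, 0, -0.1], [0, 0, -0.1], [0, 0, -0.1]], dr=[[0, 0, 0], [0, 0, 0], [0, 0, 0], [0, 0, 0]], grip=[0, 0, 0, 0])

```text
time: 20.12
tool_pos: [622.3, 126.4, 23.3]
tcp_rot: [-180.0, 86.8, -10.0]
ft_force: [-0.8, 0.2, 0.5]
finger_gap: 0.1
```

>>> send_rows(offset=[[0.01, 0, -0.1], [0, 0, -0.1]], dr=[[0, 0, 0], [0, 0, 0]], grip=[0, 0])

```text
time: 20.38
tool_pos: [624.3, 126.0, 23.3]
tcp_rot: [180.0, 86.8, -10.0]
ft_force: [-0.7, 0.0, 0.7]
finger_gap: 0.3
```

>>> send_rows(offset=[[0, 0, -0.1], [0, 0, 0]], dr=[[0, 0, 0], [0, 0, 0]], grip=[0, 0])

```text
time: 20.62
tool_pos: [625.3, 125.8, 23.3]
tcp_rot: [-180.0, 86.8, -10.0]
ft_force: [-0.7, -0.1, -0.4]
finger_gap: -0.3
```

```bash
python3 -c "
from h import *
lanepose()
d=snapshot('wrist'); cv2.imwrite('pics/w13.png',d['pixels'][:,:,::-1])"
```

```text
t 20.62 lane xy [60.8 -4.9] z 23.3 F lane [-0.6 -0.3] -0.4 tilt: tool x lane [0.056 0.   ]
```

View pics/w13.png

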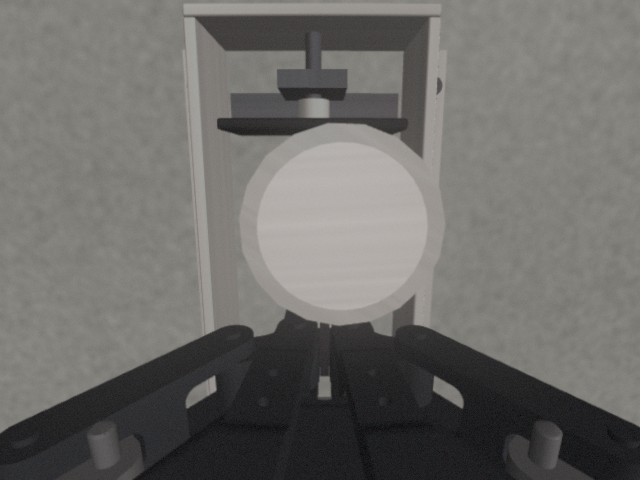

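>>> send_rows(offset=[[0, 0, -0.1], [0, 0, 0]], dr=[[0, 0, 0], [0, 0, 0]], grip=[0, 0])

```text
time: 20.92
tool_pos: [626.2, 125.7, 23.3]
tcp_rot: [180.0, 86.8, -10.0]
ft_force: [-1.1, -0.5, 0.0]
finger_gap: -0.0
```

>>> send_rows(offset=[[0, 0, -0.1], [0, 0, 0]], dr=[[0, 0, 0], [0, 0, 0]], grip=[0, 0])

```text
time: 21.18
tool_pos: [626.7, 125.6, 23.3]
tcp_rot: [179.9, 86.9, -10.1]
ft_force: [-4.5, -0.2, 2.4]
finger_gap: 0.1
```

>>> send_rows(offset=[[0, 0, -0.1], [0, 0, 0]], dr=[[0, 0, 0], [0, 0, 0]], grip=[0, 0])

```text
time: 21.42
tool_pos: [627.3, 125.5, 23.2]
tcp_rot: [179.7, 86.9, -10.3]
ft_force: [-7.9, 0.6, 3.7]
finger_gap: 0.3
```

>>> send_rows(offset=[[0, 0, -0.08], [0, 0, 0], [0, 0, 0]], dr=[[0, 0, 0], [0, 0, 0], [0, 0, 0]], grip=[0, 0, 0])

```text
time: 21.8
tool_pos: [627.6, 125.5, 23.2]
tcp_rot: [179.6, 87.0, -10.4]
ft_force: [-8.7, 0.5, 3.7]
finger_gap: -0.5
```

>>> send_rows(offset=[[0, 0, -0.08], [0, 0, 0], [0, 0, 0]], dr=[[0, 0, 0], [0, 0, 0], [0, 0, 0]], grip=[0, 0, 0])

```text
time: 22.18
tool_pos: [628.0, 125.4, 23.1]
tcp_rot: [179.4, 87.0, -10.6]
ft_force: [-10.4, 1.1, 5.2]
finger_gap: -0.3
```

>>> send_rows(offset=[[-0.03, 0, -0.08], [0, 0, 0], [0, 0, 0]], dr=[[0, 0, 0], [0, 0, 0], [0, 0, 0]], grip=[0, 0, 0])

```text
time: 22.55
tool_pos: [628.3, 125.3, 23.2]
tcp_rot: [179.3, 87.1, -10.7]
ft_force: [-11.3, 2.5, 5.8]
finger_gap: -0.4
```

```bash
python3 -c "
from h import *
lanepose()
d=snapshot('wrist'); cv2.imwrite('pics/w14.png',d['pixels'][:,:,::-1])"
```

```text
t 22.55 lane xy [63.9 -4.9] z 23.2 F lane [-11.6   0.5] 5.8 tilt: tool x lane [ 0.051 -0.001]
```

View pics/w14.png

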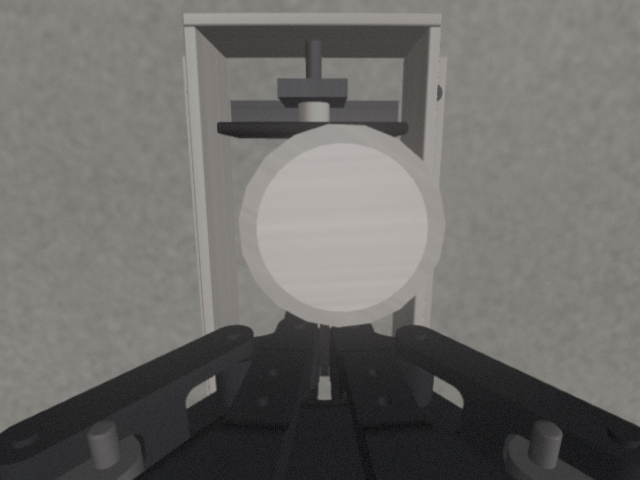

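>>> send_rows(offset=[[-0.03, 0, -0.07], [0, 0, 0], [0, 0, 0]], dr=[[0, 0, 0], [0, 0, 0], [0, 0, 0]], grip=[0, 0, 0])

```text
time: 22.98
tool_pos: [628.6, 125.2, 23.3]
tcp_rot: [179.1, 87.1, -10.9]
ft_force: [-14.0, 2.0, 4.6]
finger_gap: -0.0
```

Pressed firmly: 14 N at the wrist, about 11 N net on the stop after drag. Backing off a little, then lifting straight up.

>>> send_rows(offset=[[0, 0, 0.2], [0, 0, 0.2], [0, 0, 0.3], [0, 0, 0.3], [0, 0, 0]], dr=[[0, 0, 0], [0, 0, 0], [0, 0, 0], [0, 0, 0], [0, 0, 0]], grip=[0, 0, 0, 0, 0])

```text
time: 23.6
tool_pos: [621.6, 126.6, 24.1]
tcp_rot: [-179.8, 86.8, -9.8]
ft_force: [0.4, -0.2, -0.2]
finger_gap: 0.0
```

```bash
python3 -c "
from h import *
lanepose()
d=snapshot('wrist'); cv2.imwrite('pics/w15.png',d['pixels'][:,:,::-1])"
```

```text
t 23.6 lane xy [57.  -4.8] z 24.1 F lane [ 0.5 -0.1] -0.2 tilt: tool x lane [0.057 0.   ]
```

View pics/w15.png

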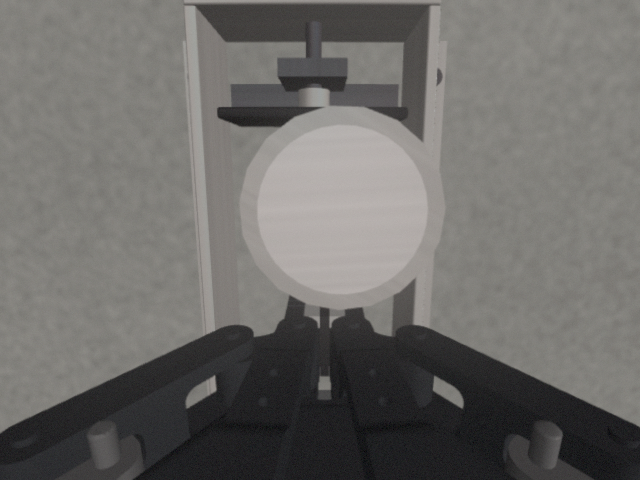

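>>> send_rows(offset=[[-1.5, 0, 0], [-3, 0, 0], [-4, 0, 0], [-4, 0, 0], [-3, 0, 0]], dr=[[0, 0, 0], [0, 0, 0], [0, 0, 0], [0, 0, 0], [0, 0, 0]], grip=[0, 0, 0, 0, 0])

```text
time: 24.28
tool_pos: [613.7, 128.2, 182.3]
tcp_rot: [-179.0, 86.6, -9.0]
ft_force: [-0.6, 0.9, -0.9]
finger_gap: -0.1
```

>>> send_rows(offset=[[0, 0, 5], [0, 0, 5], [0, 0, 5], [0, 0, 0]], dr=[[0, 0, 0], [0, 0, 0], [0, 0, 0], [0, 0, 0]], grip=[0, 0, 0, 0])

```text
time: 24.78
tool_pos: [462.2, 154.5, 170.0]
tcp_rot: [179.8, 86.9, -10.1]
ft_force: [-0.1, -0.5, 0.7]
finger_gap: -0.3
```

```bash
python3 -c "
from h import *
lanepose()
d=snapshot('wrist'); cv2.imwrite('pics/w16.png',d['pixels'][:,:,::-1])
d=snapshot('scene'); cv2.imwrite('pics/s16.png',cv2.resize(d['pixels'][80:430,200:480,::-1],None,fx=1.7,fy=1.7))"
```

```text
t 24.77 lane xy [-104.8   -5. ] z 170.0 F lane [ 0.  -0.5] 0.7 tilt: tool x lane [ 0.055 -0.   ]
```

View pics/w16.png

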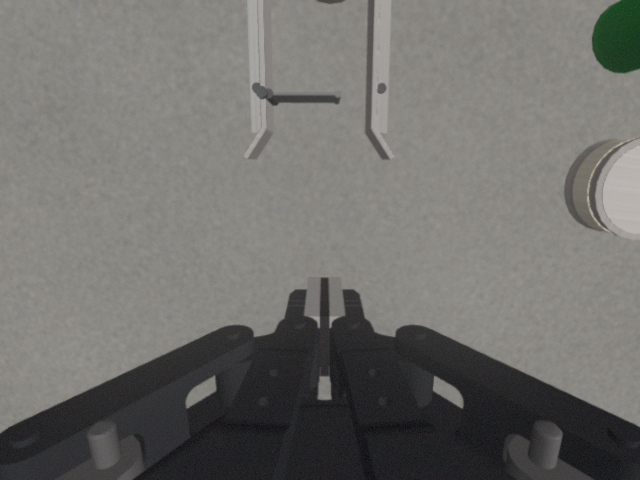

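View pics/s16.png

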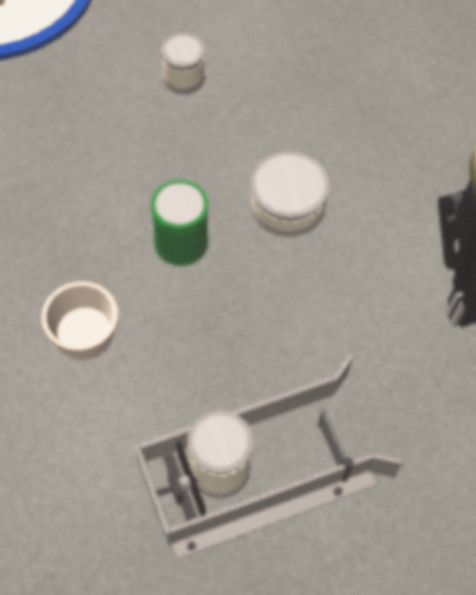

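```bash
sed -i 's/^for n,a,b,z.*/for n,a,b,z in (("small",(467,291),(308,108),48),("squat",(351,299),(370,187),38)):/' meas.py; python3 meas.py; python3 -c "
from h import *
S=snapshot('scene'); p=onz(S,(329.4,340.6),72); c,s=np.cos(np.radians(-10)),np.sin(np.radians(-10))
print('tin lane',np.array([[c,s],[-s,c]])@(p[:2]-[566.3,141.2]), r.sense()['ft_force'], r.sense()['time'])
print(workorder.hand_in())"
```

```text
small [467.  293.1] [23.5 25.1] [307.1 108.4] [16.8 22.3] top [ 463.2 -297.3   48. ] scene [ 462.2 -300.8   48. ] tri [ 463.5 -296.8   52.2]
squat [350.9 300. ] [40.  40.7] [370.1 187.6] [33.8 42. ] top [454.5 -94.3  38. ] scene [454.3 -97.   38. ] tri [455.  -94.8  40.9]
tin lane [100.30515261  -8.12130617] [ 0.13158791 -0.75276301 -0.38420219] 25.025
the job is handed in; nothing more can be done
None
```

I loaded the tall plain tin into the lane and handed the job in at about 25 s; the hand-in gave no verdict. I stood it upright in the mouth and let go, slid it in through the flap with closed fingers, and lifted the gripper out upward.

**Pressing on the stop:** the wrist read about 14 N at the end. I estimate about 11 N on the stop itself, because the fingertips were dragging the tin down on the counter. That estimate rests on a rough friction figure, not a direct reading.

**Last checks, all from the scene, wrist and top pictures:**
- **Tin:** it stands upright between the rails with its centre about 100 mm past the flap line, so inside the 66 to 120 mm window. It is about 8 mm to the -y side because the flap pushed it against that rail. The limit is 15 mm.
- **Flap:** it looks shut.
- **Bystanders:** the squat and small tins measure within 0.2 mm of where they started. I checked the ramekin only by eye, and it looks unmoved.
- **Robot:** the gripper is clear, and the wrist force is close to zero.

**Disagreements:** the scene camera puts the tins about 3 mm further to -y than the top camera. The triangulated lid heights also come out 3 to 4 mm high. Neither affected the job.

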